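Push the packed carton through the width gauge

ROBOT

A 6-joint arm with a two-finger parallel gripper is mounted at the origin on the work surface. World frame = base frame: x ahead of the robot, y to its left, z up, the work surface at z = 0. Lengths are in mm, angles in rad, forces in N, time in s.
With the tool pointing down it reaches from about 300 to 825 mm from the base axis. Payload 5.4 kg.
Tool frame: the origin (TCP) lies on the centre line of the jaws, within the pads' length; the fingertips stand 14 mm ahead of it and the grasp point (between the pads) lies 5 mm behind it; z points along the fingers, y is the direction in which the jaws open and shut (so a half turn about z gives the same grasp; the last joint's range is limited). The gripper opens to 92 mm and grips with 3 to 60 N. Pads are 20 mm wide; open, the fingers measure 128 mm over their backs; the gripper's body (75 mm by 189 mm) begins 69 mm behind the grasp point.
Start: joints at [-1.325, 0.158, 1.597, -0, 1.386, -0.21], TCP at [253.079, -516.292, 228.601] pointing down, gripper open.
Joint ranges: [-2.91, 2.91], [-0.94, 2.29], [0.18, 2.7], [-1.29, 4.43], [0.17, 2.64], [-3, 3]. Speed limits (rad/s): [2.57, 2.57, 3.14, 3.14, 3.14, 3.14].

INTERFACE

Orientations are given as a unit quaternion [x, y, z, w].
In Python, from bench import manip gives the robot as it stands.
- The arm moves only by the shell command python3 -m pendant 'ROWS' [FORCE]. ROWS is JSON, a list that holds one entry, the list of rows, each a list of 5 numbers: the opening, from 0 (shut) to 1 (fully open), then the shift along the tool's x, y, z in cm, then the turn about the tool's z in degrees. A call has 1 to 10 rows; each row is the pose to reach, as a shift and turn from the pose measured when the call began, along the tool's axes at that moment; what a row does not reach only later rows make up. A row lasts 1/12 s, in which the tool goes at most 41.7 mm and 7.16 degrees, less where a joint would pass 70% of its speed; a pose out of reach is approached as far as the arm can. A call with a gripper value outside its range is refused whole. The fingers move at their own pace and stop on an object; FORCE is the grip in N (left out, the last holds). Time passes only in rows, so rows that repeat a pose let the fingers close. It gives the time, the measured TCP pose, the force and the opening at its end, in the units of the state.
- manip.observe(): the state, without advancing time (a new reading comes with each control period).
- manip.get_image(name): name is "scene" or "top" or "wrist"; returns a dict with "image" (400x640x3 uint8, red, green, blue), "fx", "fy", "cx", "cy" (pixels), "k1" (the pictures are not rectified: a ray, as slopes to the right and down, at radius r is drawn at 1 + k1 r^2 times it, then the intrinsics apply), "world_from_camera" (4x4, takes a point from camera to world coordinates). Camera axes: x right, y up, looking along -z (the intrinsics and any distortion apply to the point x, -y, -z); pixel columns grow to the right and rows downward; lengths in mm; the calibration is good to about 2 mm. A picture is of the moment at which its call begins. There is no depth.
- manip.hand_in(): hands the job in, once; it reports no verdict.
The state is a dict: "t": time; "q": joint angles; "joint_vel": joint speeds; "joint_torque": joint torques, N m; "tool_pos": TCP position; "ee_rot": TCP orientation; "contact_force": force on the tool from outside, world axes, zero at the start; "wrist_torque": the same for the moment, N m; "opening": opening from 0.0 (shut) to 1.0 (fully open).
Only numpy, scipy, OpenCV 4.12 (cv2) and the standard library are available. Lean on these libraries where they do the work, as an engineer would, in place of code of your own. Each camera call takes 0.05 s, during which the arm holds its last target. There are 200 camera calls.

TASK

Push the white carton lengthwise along the table, through the narrow gap between the two yellow gauge posts, until the whole of it lies on the green dispatch mat behind them, roughly square to the mat. Push it with the fingers only: keep it flat on the table and never lift or tip it. Leave the tape roll, the tin and the brown box beside the mat where they stand, and end with the hand clear.

Things in the scene. Friction and masses are not known exactly. Their poses are not given: they have to be found in the camera images.
- carton: the packed lantern carton: loose stiff white box, 120 long (its x) x 100 wide (its y) x 50 mm high, brown tape strip along its top, small yellow label. It slides on the table; 0.25 to 0.5 kg. Origin: centre of its underside. It starts up to 0.35 rad askew to the gauge's x and up to 40 mm to one side, its centre 150 to 190 mm before the gap.
- gauge: width gauge, fixed: two yellow round posts with a black band, 28 mm thick, 55 mm high, 136 mm apart between centres: the clear gap is 108 mm. Origin: on the table midway between the posts. z up; x points through the gap from the carton to the mat, y across (posts at y = -68, +68 mm). x points to the robot's left (world +y), turned up to 0.45 rad either way.
- mat (a point): centre of the green dispatch mat, on the table, 110 mm past the gap along the gauge's x; axes as the gauge's. The mat is 180 mm long (x) and 170 mm wide (y), 1 mm thick, a flat marking that stops nothing: the carton slides on at table height.
- tape_roll: bystander, to be left alone: roll of yellow packing tape lying flat, 90 mm across, 48 mm high, stands beside the mat on the gauge's -y side. Origin: centre of its underside.
- tin: bystander, to be left alone: closed yellow tin with a black band, 66 mm across, 70 mm high, stands beside the mat on the gauge's +y side. Origin: centre of its underside.
- bulb_box: bystander, to be left alone: brown cardboard box lying flat, 95 (its x) x 55 x 45 mm high, beside the far end of the mat on the gauge's -y side. Origin: centre of its underside.

How it is judged:
By the outcome, as a careful person would: the job done as asked, in the order asked, and still so for the second after the job is handed in, with the robot touching nothing.
It also fails if it takes over 58 s, if anything falls off the work surface, if the arm or the gripper's body presses on something with over 40 N, if the wrist force passes 120 N, or if a joint passes its speed limit or range.

## Working session

There is one attempt and no reset: what is moved stays moved. The work goes in short steps, Python scripts to look and compute and a shell command to move; the robot and the scene stay as the last step left them, time stands still between calls to the robot, and variables do not carry over. Pictures are saved under pics/ and viewed, on a budget of 10 in all, crops included, one or two more only if the job needs it, and the job is handed in when it is done.

```bash
mkdir -p pics
cat > h.py <<'E'
import numpy as np, cv2
from bench import manip
def snap(name,fn):
    d=manip.get_image(name); cv2.imwrite(fn,d["image"][:,:,::-1]); np.save(fn+'.npy',d,allow_pickle=True); return d
def load(fn): return np.load(fn+'.npy',allow_pickle=True).item()
def ray(d,uv,z):
    K=np.array([[d["fx"],0,d["cx"]],[0,d["fy"],d["cy"]],[0,0,1.]])
    p=cv2.undistortPoints(np.array([[uv]],float),K,np.array([d["k1"],0,0,0]))[0,0]
    T=np.array(d["world_from_camera"]); v=T[:3,:3]@np.array([p[0],-p[1],-1]); o=T[:3,3]
    return o+v*(z-o[2])/v[2]
def proj(d,P):
    T=np.linalg.inv(np.array(d["world_from_camera"])); c=T[:3,:3]@np.array(P,float)+T[:3,3]
    a=np.array([c[0],-c[1]])/-c[2]; a=a*(1+d["k1"]*(a@a))
    return np.array([d["fx"]*a[0]+d["cx"],d["fy"]*a[1]+d["cy"]])
E
python3 - <<'E'
from h import *
for n in("top","scene"):
    d=snap(n,f"pics/{n}1.png"); print(n,d["fx"],d["k1"],np.round(d["world_from_camera"],3).tolist())
s=manip.observe(); print(s)
E
```

```text
top 411.0312332831808 0.012978604632510049 [[0.027, 0.998, -0.055, 488.736], [-1.0, 0.028, 0.01, 75.091], [0.011, 0.055, 0.998, 883.899], [0.0, 0.0, 0.0, 1.0]]
scene 407.5360233259876 -0.07170172180010634 [[-0.004, -0.73, 0.684, 1090.23], [1.0, -0.011, -0.006, 37.212], [0.012, 0.684, 0.73, 641.206], [0.0, 0.0, 0.0, 1.0]]
{'t': 0.1, 'q': array([-1.32507912e+00,  1.58995253e-01,  1.59806421e+00,  2.05941427e-05,
        1.38622410e+00, -2.10129447e-01]), 'joint_vel': array([ 0.00114378, -0.00100739, -0.00269242,  0.00072932, -0.00150864,
        0.00034165]), 'joint_torque': array([-8.85396694e-04, -3.86504924e+01, -3.22958887e+01,  7.02118082e-02,
        3.39207589e-02, -4.07261416e-05]), 'tool_pos': array([ 252.96719584, -515.772053  ,  227.73326769]), 'ee_rot': array([ 9.74137810e-01,  2.25953118e-01, -4.92421089e-06, -8.45504018e-04]), 'contact_force': array([-0.41418269, -0.34389088,  1.34844731]), 'wrist_torque': array([-0.02731857, -0.00017671,  0.02756754]), 'opening': 0.9994058182023596}
```

View pics/top1.png

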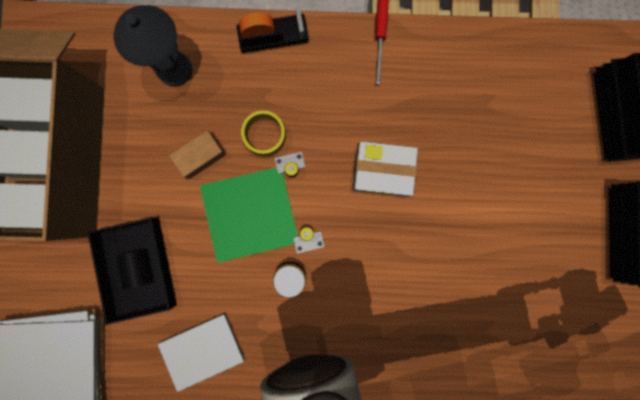

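Run:
```python
from h import *
d=load("pics/top1.png"); im=d["image"]
c=cv2.resize(im[110:310,180:440],None,fx=3,fy=3,interpolation=cv2.INTER_CUBIC)
cv2.imwrite("pics/crop1.png",c[:,:,::-1])
hsv=cv2.cvtColor(im,cv2.COLOR_RGB2HSV)
def comp(m,n,mn=15):
    k,l,s,ce=cv2.connectedComponentsWithStats(m.astype(np.uint8))
    for i in range(1,k):
        x,y,w,h,a=s[i]
        if a>mn and 150<ce[i][0]<440 and 100<ce[i][1]<300:
            p=np.argwhere(l==i)[:,::-1].astype(np.float32); r=cv2.minAreaRect(p)
            print(n,a,np.round(ce[i],1),np.round(cv2.boxPoints(r),1).tolist())
H,S,V=cv2.split(hsv)
comp((H>45)&(H<80)&(S>120),"green",200)
comp((H>22)&(H<34)&(S>120)&(V>110),"yellow")
comp((S<60)&(V>150),"white")
```

```text
green 6490 [248.5 214.1] [[199.10000610351562, 185.1999969482422], [280.70001220703125, 166.0], [298.70001220703125, 242.6999969482422], [217.10000610351562, 261.8999938964844]]
yellow 429 [262.5 132.2] [[241.0, 111.0], [284.0, 111.0], [284.0, 153.0], [241.0, 153.0]]
yellow 198 [373.2 151.8] [[364.6000061035156, 157.1999969482422], [366.0, 144.8000030517578], [381.70001220703125, 146.5], [380.29998779296875, 158.89999389648438]]
yellow 110 [290.9 168.8] [[285.0, 163.0], [297.0, 163.0], [297.0, 174.0], [285.0, 174.0]]
yellow 112 [306.2 233.1] [[297.5, 233.5], [306.5, 224.5], [315.0, 233.0], [306.0, 242.0]]
white 793 [392.5 154. ] [[358.1000061035156, 159.5], [360.1000061035156, 141.3000030517578], [417.29998779296875, 147.39999389648438], [415.29998779296875, 165.6999969482422]]
white 217 [289.  161.5] [[274.1000061035156, 158.3000030517578], [300.0, 150.89999389648438], [304.0, 165.10000610351562], [278.20001220703125, 172.5]]
white 1076 [384.8 182.5] [[355.1000061035156, 188.6999969482422], [357.20001220703125, 170.0], [414.6000061035156, 176.39999389648438], [412.5, 195.10000610351562]]
white 302 [308.4 242.7] [[293.20001220703125, 237.39999389648438], [320.20001220703125, 231.39999389648438], [323.6000061035156, 246.8000030517578], [296.6000061035156, 252.8000030517578]]
white 723 [288.6 281.3] [[274.0, 266.0], [303.0, 266.0], [303.0, 296.0], [274.0, 296.0]]
```

View pics/crop1.png

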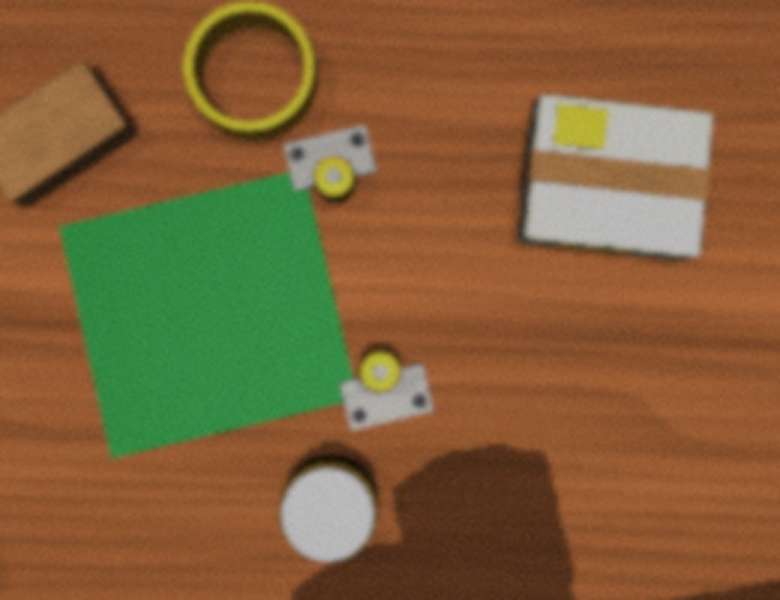

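The crop shows carton top corners near (541,97), (714,114), (700,258), (524,240) and post tops at (334,176) and (380,372). The mat is behind the posts, with the tape roll, tin and brown box alongside.

```bash
cat >> h.py <<'E'
def fr(g,th,P): # world->gauge
    c,s=np.cos(th),np.sin(th); v=np.array(P)[:2]-g; return np.array([c*v[0]+s*v[1],-s*v[0]+c*v[1]])
E
python3 - <<'E'
from h import *
d=load("pics/top1.png")
f=lambda c:((c[0]+.5)/3-.5+180,(c[1]+.5)/3-.5+110)
a=ray(d,f((334,176)),55)[:2];b=ray(d,f((380,372)),55)[:2]
g=(a+b)/2; y=b-a; th=np.arctan2(-y[0],y[1]); print("posts",a,b,np.linalg.norm(y),"g",g,"th",th)
m=[ray(d,p,1)[:2] for p in [(199.1,185.2),(280.7,166),(298.7,242.7),(217.1,261.9)]]
mc=np.mean(m,0); v=m[1]-m[0]; print("mat",mc,np.linalg.norm(m[1]-m[0]),np.linalg.norm(m[2]-m[1]),"th",np.arctan2(*(m[0]-m[1])[::-1]),"in g",fr(g,th,mc))
k=[ray(d,f(p),50)[:2] for p in [(541,97),(714,114),(700,258),(524,240)]]
kc=np.mean(k,0); e=(k[0]+k[3]-k[1]-k[2])/2; w=(k[0]+k[1]-k[2]-k[3])/2
print("carton",kc,np.linalg.norm(e),np.linalg.norm(w),"th",np.arctan2(e[1],e[0]),"in g",fr(g,th,kc),"dth",np.arctan2(e[1],e[0])-th)
for n,p,z in [("roll",(262.5,132.2),48),("tin",(288.6,281.3),70)]: print(n,fr(g,th,ray(d,p,z)))
from scipy.spatial.transform import Rotation as R
s=manip.observe(); M=R.from_quat(s["ee_rot"]).as_matrix(); print(M.round(3))
E
```

```text
posts [592.53399524 108.62866235] [461.46886227  73.89161153] 135.59030857685212 g [527.00142875  91.26013694] th 1.8298762097421513
mat [498.95238147 197.80880624] 179.70093729557462 169.39821734315618 th 1.8326200860620185 in g [110.17864659  -0.18389536]
carton [598.0129625  -85.64100352] 119.44528052752226 98.91559657859594 th 1.4987197118578004 in g [-189.18979551  -23.32107834] dth -0.33115649788435086
roll [  39.99551004 -154.59269933]
tin [ 54.99880833 149.81611078]
[[ 0.898  0.44  -0.   ]
 [ 0.44  -0.898  0.002]
 [ 0.    -0.002 -1.   ]]
```

```bash
python3 -m pendant '[[[0,3.6,-1.3,0,-7],[0,7.2,-2.6,0,-14],[0,10.8,-4,0,-21],[0,14.4,-5.3,0,-28],[0,18,-6.7,0,-35],[0,21.6,-8,0,-42],[0,25.2,-9.4,0,-49],[0,28.8,-10.7,0,-56],[0,32.4,-12,0,-63],[0,36,-13.4,0,-70]]]' 20
cat >> h.py <<'E'
from scipy.spatial.transform import Rotation as R
G=np.array([527.,91.3]); TH=1.831
def goto(gx,gy,z,dth=0):
    "shift in tool cm and turn deg to gauge-frame pose"
    s=manip.observe(); M=R.from_quat(s["ee_rot"]).as_matrix(); c,t=np.cos(TH),np.sin(TH)
    W=np.array([G[0]+c*gx-t*gy,G[1]+t*gx+c*gy,z]); D=M.T@(W-s["tool_pos"])/10
    yaw=np.arctan2(M[1,0],M[0,0])-TH-dth
    print("gauge pos",fr(G,TH,s["tool_pos"]).round(1),"z",round(s["tool_pos"][2],1),"yaw err",round(yaw,3),"-> shift",D.round(2),"turn",round(np.degrees(yaw),1),"F",s["contact_force"].round(1),"t",round(s["t"],2),"op",round(s["opening"],3))
E
python3 -c "
from h import *
goto(-181,-125,27)"
```

```text
t: 0.93
tool_pos: [518.1, -235.2, 227.7]
ee_rot: [0.666, 0.746, 0.0, -0.001]
contact_force: [0.8, -0.6, 0.5]
opening: 0.3
gauge pos [-313.3   92.6] z 227.7 yaw err -0.147 -> shift [16.24 19.6  20.09] turn -8.4 F [ 0.8 -0.6  0.5] t 0.93 op 0.3
```

```bash
python3 -m pendant '[[[0,2.5,3,0,-4],[0,5,6,0,-8.4],[0,7.5,9,0,-8.4],[0,10,12,0,-8.4],[0,12.5,15,1,-8.4],[0,14.5,17.5,3,-8.4],[0,16.2,19.6,5,-8.4],[0,16.2,19.6,8.5,-8.4],[0,16.2,19.6,11,-8.4],[0,16.2,19.6,11,-8.4]]]'
python3 -c "
from h import *
goto(-181,-125,27)"
```

```text
t: 1.77
tool_pos: [690.0, -50.3, 109.7]
ee_rot: [0.609, 0.793, -0.002, -0.007]
contact_force: [-1.1, -0.3, -1.8]
opening: 0.002
gauge pos [-178.7 -121.1] z 109.7 yaw err 0.0 -> shift [-0.3   0.49  8.26] turn 0.0 F [-1.1 -0.3 -1.8] t 1.77 op 0.002
```

```bash
python3 -m pendant '[[[0,-0.3,0.5,3.5,0],[0,-0.3,0.5,6.5,0],[0,-0.3,0.5,8.3,0],[0,-0.3,0.5,8.3,0]]]'
python3 -m pendant '[[[0,0,-1,0,0],[0,0,-2,0,0],[0,0,-2.5,0,0],[0,0,-2.9,0,0],[0,0,-3.3,0,0],[0,0,-3.7,0,0],[0,0,-4.1,0,0],[0,0,-4.5,0,0],[0,0,-4.7,0,0],[0,0,-4.7,0,0]]]'
cat >> h.py <<'E'
def carton(fn):
    d=snap("top",fn); im=d["image"]; H,S,V=cv2.split(cv2.cvtColor(im,cv2.COLOR_RGB2HSV))
    m=((S<60)&(V>150)).astype(np.uint8)
    k,l,s,ce=cv2.connectedComponentsWithStats(m)
    out=[]
    for i in range(1,k):
        if s[i][4]>120 and 180<ce[i][0]<440 and 100<ce[i][1]<300:
            p=np.argwhere(l==i)[:,::-1].astype(np.float32)
            W=np.array([fr(G,TH,ray(d,b,50)) for b in cv2.boxPoints(cv2.minAreaRect(p))])
            c=W.mean(0); E=[W[1]-W[0],W[2]-W[1]]; L=max(E,key=np.linalg.norm)
            a=np.arctan2(L[1],L[0]); a=(a+np.pi/2)%np.pi-np.pi/2
            print("white",s[i][4],"centre",c.round(1),"size",[round(np.linalg.norm(e)) for e in E],"yaw",round(a,3))
    cv2.imwrite(fn,cv2.resize(im[90:310,180:460],None,fx=2.7,fy=2.7,interpolation=cv2.INTER_CUBIC)[:,:,::-1])
E
python3 -c "
from h import *
carton('pics/c2.png')
goto(-181,-68,27)"
```

```text
t: 2.1
tool_pos: [690.9, -51.0, 22.1]
ee_rot: [0.61, 0.793, -0.004, -0.011]
contact_force: [0.5, 0.9, -1.0]
opening: 0.007
t: 2.93
tool_pos: [645.8, -63.4, 23.7]
ee_rot: [0.61, 0.793, -0.004, -0.01]
contact_force: [3.3, 0.2, 4.4]
opening: 0.002
white 514 centre [-139.8  -37. ] size [104, 23] yaw 1.012
white 1107 centre [-233.   -21.7] size [50, 147] yaw -0.544
white 176 centre [  0.1 -82.8] size [53, 29] yaw 0.005
white 5331 centre [-149.7  202.8] size [417, 89] yaw 1.147
gauge pos [-180.1  -75. ] z 23.6 yaw err -0.001 -> shift [-0.09 -0.71 -0.33] turn -0.0 F [4.1 0.  3. ] t 2.98 op 0.004
```

View pics/c2.png

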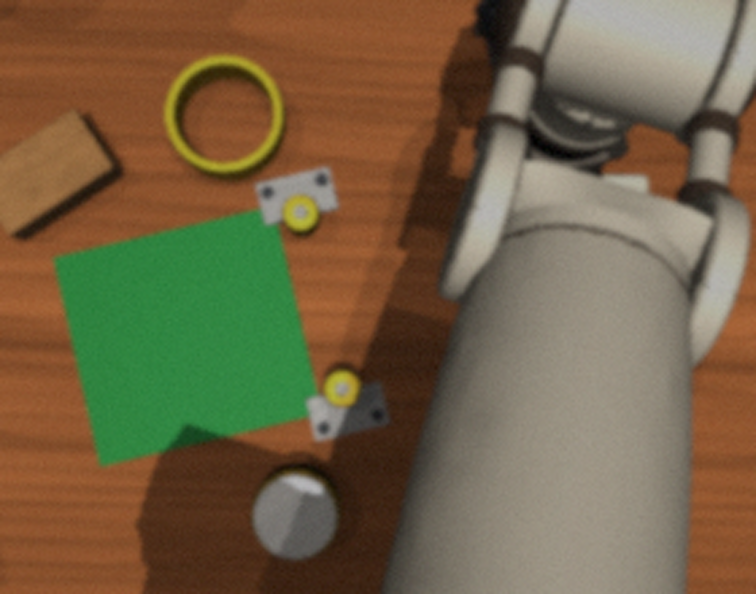

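```bash
python3 -m pendant '[[[0,0,-0.4,0,0],[0,0,-0.7,0,0],[0,0,-0.8,0,0],[0,0,-0.8,0,0],[0,0,1,0,0],[0,0,2,0,0],[0,-2,2,-4,0],[0,-4,2,-8,0],[0,-7,2,-11,0],[0.4,-10,1,-11,0]]]'
python3 -m pendant '[[[0.4,-3,-1.5,0,0],[0.4,-6,-3,0,0],[0.4,-8,-4,0,0],[0.4,-10,-4,0,0],[0.4,-10,-4,0,0]]]'
python3 -c "
from h import *
goto(-270,0,27)
carton('pics/c3.png')
d=snap('scene','pics/s3.png'); im=d['image']
"
```

```text
t: 3.82
tool_pos: [686.5, -158.8, 138.5]
ee_rot: [0.608, 0.794, -0.003, -0.007]
contact_force: [1.9, -1.3, 1.2]
opening: 0.055
t: 4.23
tool_pos: [671.6, -269.7, 136.4]
ee_rot: [0.61, 0.792, -0.004, -0.008]
contact_force: [1.2, -0.7, -0.4]
opening: 0.393
gauge pos [-386.1  -46.9] z 136.4 yaw err -0.002 -> shift [11.52 -4.52 11.11] turn -0.1 F [ 1.2 -0.7 -0.4] t 4.23 op 0.393
white 272 centre [  0.3 -81.7] size [56, 32] yaw 0.005
white 586 centre [-192.6  -25.9] size [37, 100] yaw -0.232
white 470 centre [-159.5   27.3] size [61, 37] yaw -0.232
```

View pics/s3.png

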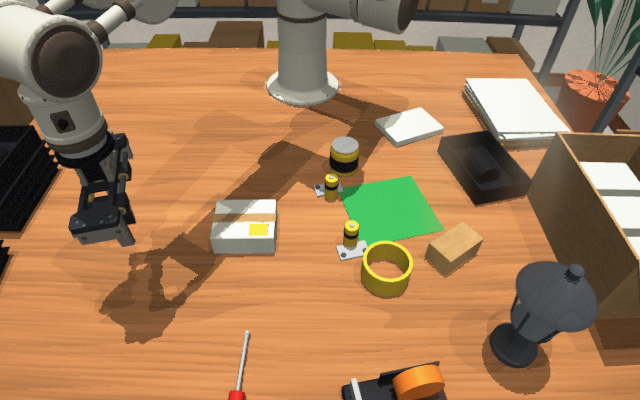

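Scene view: carton about (244,226), still flat, nothing else moved; yaw looks only partly corrected. Looking from the top for the numbers.

View pics/c3.png

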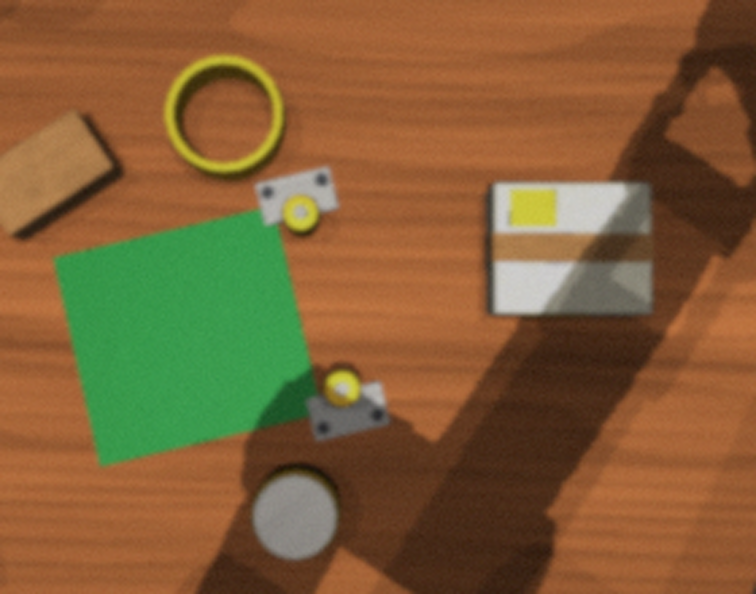

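```bash
cat >> h.py <<'E'
def pose(d,cs,k=2.7,o=(180,90)):
    "corners order: front -y, rear -y, rear +y, front +y"
    W=[fr(G,TH,ray(d,((c[0]+.5)/k-.5+o[0],(c[1]+.5)/k-.5+o[1]),50)) for c in cs]
    e=(W[0]+W[3]-W[1]-W[2])/2; w=(W[3]+W[2]-W[1]-W[0])/2
    print("carton",np.mean(W,0).round(1),"size",np.linalg.norm(e).round(1),np.linalg.norm(w).round(1),"yaw",np.arctan2(e[1],e[0]).round(3))
E
python3 -c "
from h import *
pose(load('pics/c3.png'),[(492,183),(652,183),(651,314),(491,314)])"
```

```text
carton [-193.     5.1] size 121.0 99.3 yaw -0.232
```

```bash
python3 -m pendant '[[[0.5,2.5,-2,1,5],[0.5,5,-4,2,10],[0.5,7.5,-6,4,13.3],[0.5,9.5,-7.2,6.5,13.3],[0.5,10.1,-7.4,9,13.3],[0.5,10.1,-7.4,11,13.3],[0.5,10.1,-7.4,11,13.3],[0.5,10.1,-7.4,11,13.3]]]'
python3 -c "
from h import *
goto(-285.4,26.8,25,-.232)
goto(-261.1,21.1,25,-.232)
for i in range(1,7):
  # rotate over 50mm in 5 steps + 1
  th=-.232+.232*min(i,5)/5
  import numpy as np
  S=np.linspace(0,10*i,200); T=-.232+.232*np.minimum(S/50,1)
  x=-193+np.trapezoid(np.cos(T),S); y=5+np.trapezoid(np.sin(T),S)
  goto(x-70*np.cos(th),y-70*np.sin(th),25,th)
"
```

```text
t: 5.0
tool_pos: [571.5, -185.0, 27.7]
ee_rot: [0.696, 0.718, -0.005, -0.01]
contact_force: [-0.8, -0.7, -0.1]
opening: 0.497
gauge pos [-278.4   28.1] z 27.7 yaw err 0.003 -> shift [-0.65  0.29  0.26] turn 0.2 F [-0.8 -0.7 -0.1] t 5.0 op 0.497
gauge pos [-278.4   28.1] z 27.7 yaw err 0.003 -> shift [1.85 0.29 0.28] turn 0.2 F [-0.8 -0.7 -0.1] t 5.0 op 0.497
gauge pos [-278.4   28.1] z 27.7 yaw err -0.044 -> shift [2.85 0.6  0.28] turn -2.5 F [-0.8 -0.7 -0.1] t 5.0 op 0.497
gauge pos [-278.4   28.1] z 27.7 yaw err -0.09 -> shift [3.87 0.86 0.28] turn -5.2 F [-0.8 -0.7 -0.1] t 5.0 op 0.497
gauge pos [-278.4   28.1] z 27.7 yaw err -0.136 -> shift [4.9  1.07 0.28] turn -7.8 F [-0.8 -0.7 -0.1] t 5.0 op 0.497
gauge pos [-278.4   28.1] z 27.7 yaw err -0.183 -> shift [5.94 1.23 0.29] turn -10.5 F [-0.8 -0.7 -0.1] t 5.0 op 0.497
gauge pos [-278.4   28.1] z 27.7 yaw err -0.229 -> shift [6.98 1.34 0.29] turn -13.1 F [-0.8 -0.7 -0.1] t 5.0 op 0.497
gauge pos [-278.4   28.1] z 27.7 yaw err -0.229 -> shift [7.96 1.11 0.3 ] turn -13.1 F [-0.8 -0.7 -0.1] t 5.0 op 0.497
```

```bash
python3 -m pendant '[[[0.5,0.6,0.3,0.2,0],[0.5,1.2,0.3,0.2,0],[0.5,1.6,0.3,0.2,0],[0.5,1.85,0.3,0.2,0],[0.5,2.35,0.45,0.2,-1.2],[0.5,2.85,0.6,0.2,-2.5],[0.5,3.4,0.73,0.2,-3.9],[0.5,3.9,0.86,0.2,-5.2],[0.5,4.4,0.97,0.2,-6.5],[0.5,4.9,1.07,0.2,-7.8]]]'
python3 -c "
from h import *
goto(-202.8,9.,25,0); goto(-193,9,25,0)"
```

```text
t: 5.83
tool_pos: [581.8, -136.1, 26.8]
ee_rot: [0.645, 0.764, -0.004, -0.009]
contact_force: [1.3, -4.6, 3.8]
opening: 0.497
gauge pos [-233.9    5.6] z 26.8 yaw err -0.091 -> shift [ 3.06 -0.62  0.22] turn -5.2 F [ 1.3 -4.6  3.8] t 5.83 op 0.497
gauge pos [-233.9    5.6] z 26.8 yaw err -0.091 -> shift [ 4.04 -0.71  0.23] turn -5.2 F [ 1.3 -4.6  3.8] t 5.83 op 0.497
```

```bash
python3 -m pendant '[[[0.5,0.5,0.17,0.1,-1.3],[0.5,1.0,0.3,0.1,-2.6],[0.5,1.6,0.4,0.1,-3.9],[0.5,2.1,0.45,0.1,-5.2],[0.5,2.6,0.4,0.1,-5.2],[0.5,2.6,0.4,0.1,-5.2]]]'
python3 -m pendant '[[[0.5,-2,0,0,0],[0.5,-5,0,-2,0],[0.5,-9,0,-6,0],[0.5,-13,0,-9,0],[0.5,-17,0,-9,0],[0.5,-17,0,-9,0]]]'
python3 -c "
from h import *
goto(-210,0,25,0)
carton('pics/c4.png')"
```

```text
t: 6.33
tool_pos: [581.4, -108.7, 26.1]
ee_rot: [0.609, 0.793, -0.004, -0.009]
contact_force: [0.6, -1.7, 0.7]
opening: 0.503
t: 6.83
tool_pos: [627.8, -276.9, 116.3]
ee_rot: [0.61, 0.793, -0.003, -0.008]
contact_force: [1.3, -0.4, -0.1]
opening: 0.496
gauge pos [-381.7   -2.7] z 116.3 yaw err -0.001 -> shift [17.09 -0.14  9.28] turn -0.1 F [ 1.3 -0.4 -0.1] t 6.83 op 0.496
white 275 centre [  0.  -81.6] size [57, 31] yaw 0.005
white 839 centre [-137.1  -31. ] size [119, 39] yaw 0.003
white 1105 centre [-137.2   29.2] size [119, 39] yaw 0.005
```

View pics/c4.png

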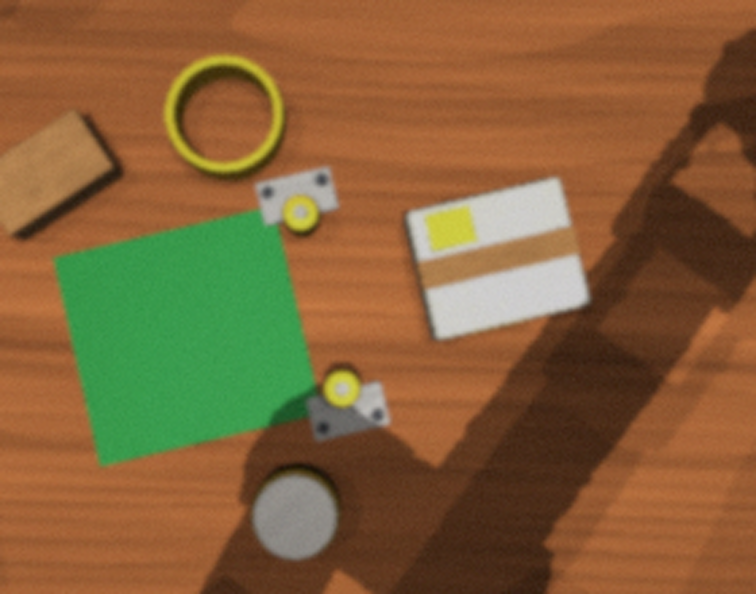

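The carton is now square: yaw 0.004, lateral offset -1 mm, front face about 60 mm before the posts. Next is the straight push through the gap.

```bash
python3 -m pendant '[[[0.5,4,-0.1,1,0],[0.5,8,-0.2,3,0],[0.5,11,-0.2,5,0],[0.5,13,-0.2,7,0],[0.5,14.5,-0.2,9,0],[0.5,15,-0.2,9,0],[0.5,15,-0.2,9,0]]]'
python3 -c "
from h import *
goto(-207,-0.9,25,0); goto(-147,0,25,0)"
```

```text
t: 7.47
tool_pos: [583.4, -130.7, 24.8]
ee_rot: [0.61, 0.793, -0.004, -0.011]
contact_force: [0.2, 0.2, 0.4]
opening: 0.494
gauge pos [-229.1    2.6] z 24.8 yaw err -0.001 -> shift [2.21 0.35 0.01] turn -0.1 F [0.2 0.2 0.4] t 7.47 op 0.494
gauge pos [-229.1    2.6] z 24.8 yaw err -0.001 -> shift [8.21 0.25 0.09] turn -0.1 F [0.2 0.2 0.4] t 7.47 op 0.494
```

```bash
python3 -m pendant '[[[0.5,0.8,0.4,0,0],[0.5,1.4,0.4,0,0],[0.5,1.9,0.37,0,0],[0.5,2.4,0.35,0,0],[0.5,3.1,0.34,0,0],[0.5,3.8,0.33,0,0],[0.5,4.5,0.32,0,0],[0.5,5.2,0.31,0,0],[0.5,5.9,0.3,0,0],[0.5,6.6,0.29,0,0]]]'
python3 -c "
from h import *
goto(-147,0,25,0)
carton('pics/c5.png')
d=snap('scene','pics/s5.png'); cv2.imwrite('pics/s5.png',cv2.resize(d['image'][120:320,180:480],None,fx=2.6,fy=2.6,interpolation=cv2.INTER_CUBIC)[:,:,::-1])"
```

```text
t: 8.3
tool_pos: [569.6, -65.9, 26.1]
ee_rot: [0.61, 0.793, -0.004, -0.011]
contact_force: [0.9, -2.7, 2.0]
opening: 0.499
gauge pos [-162.8   -0.7] z 26.1 yaw err -0.001 -> shift [ 1.58 -0.07  0.13] turn -0.1 F [ 0.9 -2.7  2. ] t 8.3 op 0.499
white 429 centre [-201.4  -80.5] size [94, 21] yaw 0.984
white 2645 centre [-264.6  -32.1] size [95, 124] yaw -0.595
white 196 centre [  0.1 -82.8] size [53, 29] yaw 0.005
white 259 centre [-67.7 -30.1] size [67, 38] yaw 0.0
white 170 centre [-44.1  28.2] size [24, 39] yaw 1.335
white 1583 centre [-171.8  126.2] size [107, 175] yaw -0.606
white 613 centre [ 57.3 148. ] size [54, 54] yaw -0.553
```

View pics/c5.png

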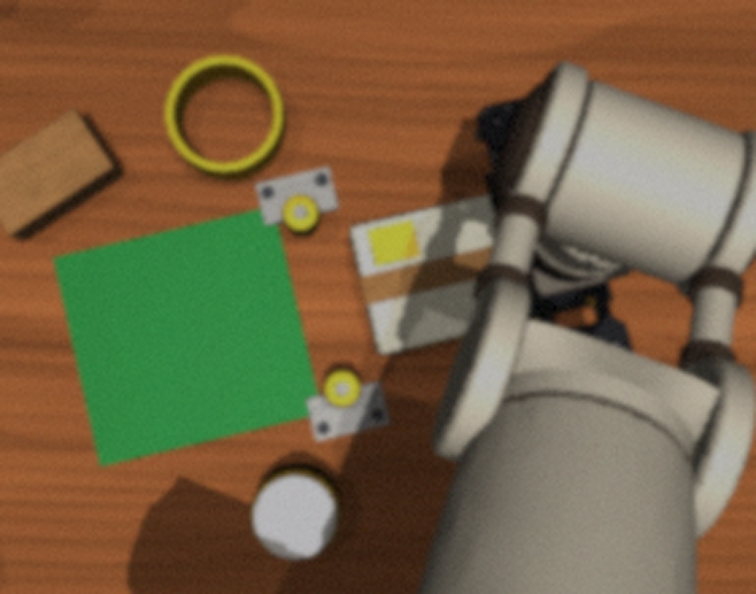

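```bash
python3 -m pendant '[[[0.5,0.7,-0.02,0.05,0],[0.5,1.4,-0.04,0.1,0],[0.5,2.1,-0.06,0.1,0],[0.5,2.8,-0.07,0.1,0],[0.5,3.5,-0.07,0.1,0],[0.5,4.2,-0.07,0.1,0],[0.5,4.9,-0.07,0.1,0],[0.5,5.6,-0.07,0.1,0],[0.5,6.3,-0.07,0.1,0],[0.5,7,-0.07,0.1,0]]]'
python3 -c "
from h import *
goto(41,0,25,0)
carton('pics/c6.png')"
```

```text
t: 9.23
tool_pos: [549.4, 3.8, 25.2]
ee_rot: [0.609, 0.793, -0.004, -0.013]
contact_force: [0.3, -2.3, 1.7]
opening: 0.5
gauge pos [-90.3   0.9] z 25.2 yaw err -0.0 -> shift [13.13  0.09  0.22] turn -0.0 F [ 0.3 -2.3  1.7] t 9.23 op 0.5
white 415 centre [-80.5 -72. ] size [90, 20] yaw 1.093
white 2583 centre [-149.1  -31.6] size [91, 123] yaw -0.478
white 164 centre [  0.2 -82.8] size [52, 28] yaw 0.016
white 406 centre [-223.     1.3] size [91, 21] yaw 1.083
white 327 centre [  2.2 -28.9] size [73, 38] yaw 0.014
white 327 centre [16.7 30.8] size [44, 37] yaw -0.035
white 540 centre [  7.  102.1] size [102, 24] yaw 1.093
white 932 centre [-88.2 115.9] size [40, 151] yaw -0.477
white 538 centre [-159.6  188.7] size [103, 25] yaw 1.098
white 294 centre [ 71.7 144.8] size [56, 26] yaw 1.096
```

View pics/c6.png

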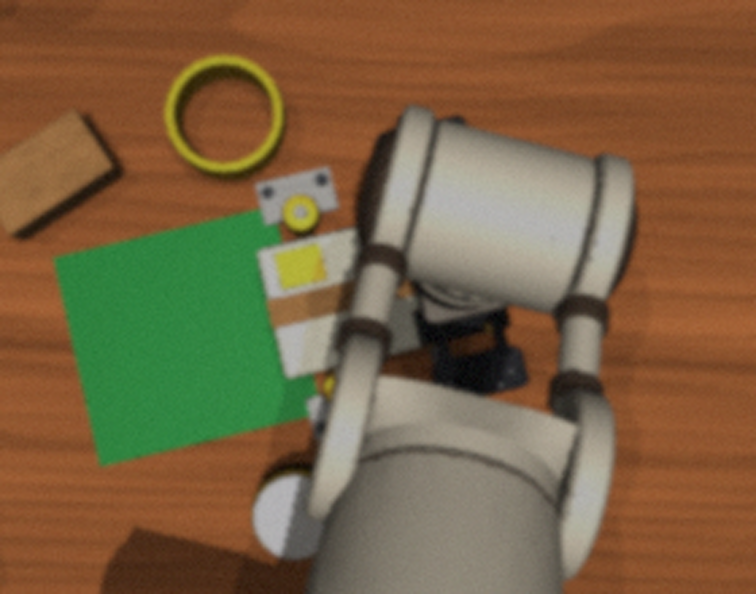

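```bash
python3 -m pendant '[[[0.5,0.7,0.03,0,0],[0.5,1.4,0.05,0,0],[0.5,2.1,0.09,0,0],[0.5,2.8,0.09,0,0],[0.5,3.5,0.09,0,0],[0.5,4.2,0.09,0,0],[0.5,4.9,0.09,0,0],[0.5,5.6,0.09,0,0],[0.5,6.3,0.09,0,0],[0.5,7,0.09,0,0]]]'
python3 -c "
from h import *
goto(41,0,25,0)"
```

```text
t: 10.12
tool_pos: [531.3, 73.7, 26.1]
ee_rot: [0.609, 0.793, -0.004, -0.013]
contact_force: [0.1, -0.8, -1.9]
opening: 0.499
gauge pos [-18.1   0.4] z 26.1 yaw err 0.0 -> shift [5.91 0.04 0.2 ] turn 0.0 F [ 0.1 -0.8 -1.9] t 10.12 op 0.499
```

```bash
python3 -m pendant '[[[0.5,0.7,0.02,0,0],[0.5,1.4,0.04,0,0],[0.5,2.1,0.04,0,0],[0.5,2.8,0.04,0,0],[0.5,3.5,0.04,0,0],[0.5,4.2,0.04,0,0],[0.5,4.9,0.04,0,0],[0.5,5.5,0.04,0,0],[0.5,5.9,0.04,0,0],[0.5,5.9,0.04,0,0]]]'
python3 -m pendant '[[[0.5,-1,0,0,0],[0.5,-2,0,0,0],[0.5,-2.5,0,-3,0],[0.5,-2.5,0,-6,0],[0.5,-2.5,0,-10,0],[0.5,-4,0,-13,0],[0.5,-8,0,-14,0],[0.5,-12,0,-14,0],[0.5,-16,0,-14,0],[0.5,-20,0,-14,0]]]'
python3 -m pendant '[[[0.5,-4,0,0,0],[0.5,-8,0,0,0],[0.5,-12,0,0,0],[0.5,-12,0,0,0],[0.5,-12,0,0,0]]]'
python3 -c "
from h import *
goto(-280,0,165,0)
carton('pics/c7.png')"
```

```text
t: 10.95
tool_pos: [516.2, 131.8, 27.1]
ee_rot: [0.609, 0.793, -0.004, -0.014]
contact_force: [0.5, 0.7, 0.1]
opening: 0.498
t: 11.78
tool_pos: [572.0, -66.1, 164.3]
ee_rot: [0.609, 0.793, -0.003, -0.013]
contact_force: [-0.6, 0.2, -0.1]
opening: 0.496
t: 12.2
tool_pos: [602.5, -185.3, 162.0]
ee_rot: [0.611, 0.792, -0.003, -0.013]
contact_force: [-0.2, 0.1, -0.8]
opening: 0.498
gauge pos [-286.7   -1.8] z 162.0 yaw err -0.004 -> shift [ 0.68 -0.19 -0.28] turn -0.3 F [-0.2  0.1 -0.8] t 12.2 op 0.498
white 270 centre [  0.3 -81.6] size [56, 31] yaw 0.005
white 852 centre [112.4 -30.1] size [119, 39] yaw -0.004
white 1139 centre [112.4  30.3] size [119, 39] yaw 0.003
white 332 centre [ 0.2 85. ] size [57, 32] yaw -0.0
white 396 centre [ 47.1 141.4] size [32, 60] yaw -0.715
```

View pics/c7.png

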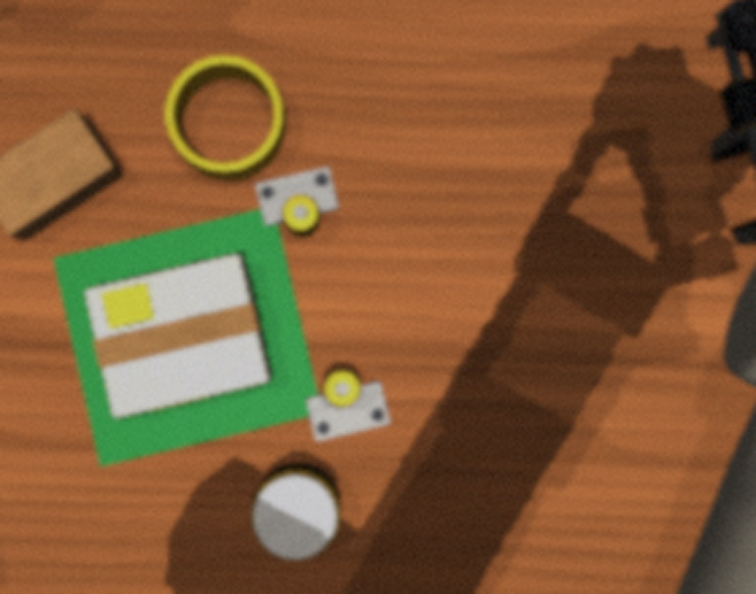

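The carton sits at (112.4, 0.1) in the gauge frame with about zero yaw. It lies entirely on the mat, the bystanders are at the same pixels as before, and the hand is clear.

```bash
python3 -c "
from bench import manip
print(manip.hand_in())"
```

```text
the job is handed in; nothing more can be done
None
```

The white carton went through the gap and lies wholly on the green mat, and I have handed the job in. It took about 12 s of the 58 s allowed.

- **How it was pushed:** I nudged it from the side with shut fingers, then turned it square with two fingers on its rear face. The last move was a straight push between the posts.
- **Final position:** In the last top image its centre is at x = 112, y = 0 mm in the gauge frame, where the mat centre is (110, 0). It is within about 0.005 rad of square and about 28 mm inside the nearest mat edge.
- **Bystanders:** The tape roll, tin and brown box appear at the same pixels as before.
- **Contact:** Wrist force stayed under about 6 N at every reading taken at the end of a move; I did not sample it during moves. I saw no sign of the carton touching the posts. The hand ended about 290 mm before the gap, raised to 162 mm.
- **What disagreed:** The first side nudge turned the carton only 0.1 rad of the 0.33 rad needed. The two-finger push from behind corrected the rest before the gap.

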